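# Load a ring disc under a checking fixture's bridge and shut its gate

## Robot

A 6-joint arm with a two-finger parallel gripper is mounted at the origin on a cart in front of the work surface, level with it; the furniture and walls round the work are solid. World frame = base frame: x ahead of the robot, y to its left, z up, the work surface at z = 0. Lengths are in m, angles in rad, forces in N, time in s.
With the tool pointing down it reaches from about 0.3 to 0.875 m from the base axis. Payload 6.4 kg.
Tool frame: the origin (TCP) lies between the finger pads; the fingertips stand 8 mm ahead of it and the grasp point (between the pads) lies 11 mm behind it; z points along the fingers, y is the direction in which the jaws open and shut (so a half turn about z gives the same grasp; the last joint's range is limited). The gripper opens to 85 mm and grips with 20 to 120 N. Pads are 22 mm wide; open, the fingers measure 114 mm over their backs; the gripper's body (76 mm by 85 mm) begins 54 mm behind the grasp point. The pads swing forward as they close: fully open they stand 13 mm farther back than shut.
Start: joints at [0.985, 0.181, 1.607, -0, 1.354, -0.206], TCP at [0.213, 0.534, 0.239] pointing down, gripper open.
Joint ranges: [-2.99, 2.99], [-0.89, 2.07], [0.3, 2.58], [-1.14, 4.28], [0, 2.63], [-3.12, 3.12]. Speed limits (rad/s): [2.57, 2.57, 3.01, 3.14, 3.14, 3.14].

## Interface

Orientations are given as a unit quaternion [w, x, y, z].
In Python, from bench import monitor, viewer, workorder, spotter gives the robot as it stands. The module is installed in compiled form; this text tells all that it offers.
- The arm moves only by the tool move_arm, never from a script. Its argument "motion" is a list of rows, each a list of 3 entries, a list of its own where there are three numbers: the shift along the tool's x, y, z in units of 60 mm (1.0 is 60 mm), then the turn, a rotation vector about the tool's x, y, z in units of 8 degrees (1.0 is 8 degrees), then the opening in per cent of the stroke, from 0 (shut) to 100 (fully open). In form: [[[dx, dy, dz], [rx, ry, rz], grip], ...]. A call has 1 to 10 rows; each row is the pose to reach, as a shift and turn from the pose commanded when the call began, along the tool's axes at that moment; what a row does not reach only later rows make up. A row lasts 1/8 s, in which the tool goes at most 62.5 mm and 10.7 degrees, less where a joint would pass 70% of its speed; a pose out of reach is approached as far as the arm can. A call with a gripper value outside its range is refused whole. The fingers move at their own pace and stop on an object; the grip force is fixed at half the most. Time passes only in rows, so rows that repeat a pose let the fingers close. It gives the time, the measured TCP pose, the force and the opening at its end, in the units of the state.
- monitor.get_obs(): the state, without advancing time (a new reading comes with each control period).
- viewer.camera(name): name is "scene" or "top" or "wrist"; returns the picture (400x640x3 uint8, blue, green, red); there is no depth.
- viewer.calibration(name): a dict with "fovy" (degrees; the focal length in pixels is half the picture's height over the tangent of half this angle, whatever the lens; pixels are square), "cx", "cy" (the principal point, pixels), "extrinsics" (4x4, takes a point from camera to world coordinates). Camera axes: x right, y down, z forward; pixel columns grow to the right and rows downward; lengths in m; the calibration is good to about 2 mm. A picture is of the moment at which its call begins: read the wrist's pose just before it. calibration takes no time and is no camera call; for the wrist camera it gives the pose at the moment of the call.
- workorder.hand_in(): hands the job in, once; it reports no verdict.
Trained networks look in the newest picture that a camera, given by its name, has taken for a name from the list of things; names that differ only in an ending like _2 or _b are one class to them, and where a whole thing is asked for, a point or a joint stands for the part that bears it (a point fixed in the world has none). Each returns a list of dicts, best first, with "score" (0 to 1); they miss things now and then, are a little off and sometimes report something else, mostly with a low value. They report only what shows in the picture. A call takes as long as a camera call. They do not tell look-alikes from the thing itself.
- spotter.search_frame(camera, name): "centre" ([column, row] as shares, 0 to 1, of the picture: columns of its width, rows of its height, amid what is visible of it).
- spotter.outline_of(camera, name): "region" (400x640 bool, what is visible of it) and "centre" ([column, row] as shares, 0 to 1, of the picture: columns of its width, rows of its height, amid what is visible of it).
The state is a dict: "time_s": time; "q": joint angles; "dq": joint speeds; "joint_efforts": joint torques, N m; "eef_pos": TCP position; "eef_rot": TCP orientation; "wrist_force": force on the tool from outside, world axes, zero at the start; "torque": the same for the moment, N m; "opening": opening from 0.0 (shut) to 1.0 (fully open).
Only numpy, scipy, OpenCV 4.12 (cv2) and the standard library are available. Lean on these libraries where they do the work, as an engineer would, in place of code of your own. Each camera call takes 0.05 s, during which the arm holds its last target. There are 200 camera calls.

## Task

Load the checking fixture so that the bore of the ring disc can be gauged: with the fingertips only, gently push the ring disc with the open middle flat along the table into the fixture's mouth and under its low bridge plate until it is fully home against the two locating pins, then push the swing gate fully shut across the mouth behind it. The disc is only pushed, never lifted or tipped, and all the other things stay where they are.

Things in the scene. Friction and masses are not known exactly. Their poses are not given: they have to be found in the camera images.
- ring_disc: white machined disc with an open 24 mm hole through its middle, 66 mm diameter, 10 mm thick, about 110 g, lying flat and loose on the table in front of the fixture's mouth; origin at the centre of its underside, z up
- fixture: checking fixture bolted to the table: an aluminium bridge plate (64 x 110 x 10 mm) with a steel guide bush, on two dark steel cheeks. Origin on the table under the bush axis; x points level into it (the way the disc is pushed), y to the left of that, z up. Plate: x = -20 to +44 mm, underside 12.5 mm, top 22.5 mm high (bush 4 mm more). Cheeks: 69.6 mm apart inside, round noses, tips at x = -24 mm
- home (a point): where the middle of the disc (5 mm above the table) is when it is fully home, right under the bush; axes as fixture. Two 10 mm locating pins under the plate, at x = +29, y = -24 and +24 mm from here, stop and centre the disc. Home, its rear rim is at x = -33 mm, so 13 mm of it still show in front of the plate
- gate_pivot (a point): the upright pivot axis of the swing gate, at x = -39, y = +60 mm in the fixture's frame, 8 mm above the table (head 19 mm high). On the mouth's other side, at x = -30, y = -50 mm, a 9 mm stop pin, 13 mm high, ends the gate's swing
- gate_grip (a point): middle of the black knob (17 mm diameter, 21 to 46 mm above the table) near the free end of the swing gate, 94 mm from the pivot axis, 33 mm above the table. The gate is a flat steel bar, 9 mm wide, 115 mm long from the pivot, 4 to 12 mm above the table; it swings level, with light friction (0.3 N at the knob), and stays where it is left
- gate (a joint): angle q of the swing gate, rad: 0 = fully shut, bar across the mouth along the fixture's -y, about 1.7 mm behind the rim of a disc that is home; 1.57 = bar points out along the fixture's -x; at most 2.4 = swung out to the left. In the fixture's frame the knob lies from the pivot in the direction (-sin q, -cos q)
- tray: blue parts tray, 66 x 110 x 20 mm, left of the fixture, at the back; bystander
- disc_a: white disc with closed top, 66 mm diameter, 10 mm thick, left of the fixture; bystander
- disc_b: another white disc with closed top, same size, left of the fixture; bystander
- driver: screwdriver with orange and black handle, 185 mm long, on the right; bystander
- carton: small brown open carton, 42 x 48 x 57 mm, behind the fixture; bystander
- plug_gauge: steel plug gauge with a thinner grooved handle, 110 mm long, 24 mm thick, lying right of the fixture; bystander
There are look-alikes about, which are no part of the job. What is shaped like the ring_disc but purple, red or yellow is not meant.

How it is judged:
By the outcome, as a careful person would: the job done as asked, in the order asked, and still so for the second after the job is handed in, with the robot touching nothing.
It also fails if it takes over 72 s, if anything falls off the work surface, if the arm or the gripper's body presses on something with over 40 N, if the wrist force passes 120 N, or if a joint passes its speed limit or range.

## Working session

There is one attempt and no reset: what is moved stays moved. The work goes in short steps, Python scripts to look and compute and a tool call to move; the robot and the scene stay as the last step left them, time stands still between calls to the robot, and variables do not carry over. Pictures are saved under pics/ and viewed, about 8 in all and at most 12, crops included, and the job is handed in when it is done.

Besides the shell and the picture viewer there is one more tool, called after "Emit:" by a JSON object that holds its "method" and its "body". move_arm: Moves the arm, as the interface text tells. Its arguments: {"type":"object","properties":{"motion":{"type":"array","items":{"type":"array"}}},"required":["motion"]}

```bash
mkdir -p pics; cat > h.py <<'E'
import numpy as np, cv2
from bench import monitor, viewer, workorder, spotter
def K(c):
    f=200/np.tan(np.radians(c["fovy"])/2); return f,c["cx"],c["cy"],np.array(c["extrinsics"])
def ray(cal,u,v,z):
    f,cx,cy,T=K(cal); d=T[:3,:3]@np.array([(u-cx)/f,(v-cy)/f,1]); o=T[:3,3]
    return o+d*(z-o[2])/d[2]
def proj(cal,P):
    f,cx,cy,T=K(cal); p=T[:3,:3].T@(np.array(P,float)-T[:3,3]); return np.array([f*p[0]/p[2]+cx,f*p[1]/p[2]+cy])
E
python3 - <<'E'
from h import *
o=monitor.get_obs(); print({k:np.round(v,3) for k,v in o.items()})
for n in ["top","scene","wrist"]:
    im=viewer.camera(n); c=viewer.calibration(n); cv2.imwrite(f"pics/{n}0.png",im); np.save(f"{n}0.npy",c,allow_pickle=True)
    print(n,c["fovy"],np.round(c["extrinsics"],3).tolist())
    for t,z in [("ring_disc",.01),("fixture",.02),("gate_grip",.04),("gate",.012)]:
        for r in spotter.search_frame(n,t)[:4]:
            u,v=r["centre"][0]*640,r["centre"][1]*400
            print(t,round(r["score"],2),round(u),round(v),ray(c,u,v,z).round(3))
E
```

```text
{'time_s': np.float64(0.0), 'q': array([ 0.985,  0.182,  1.608,  0.   ,  1.354, -0.206]), 'dq': array([-0.001, -0.001,  0.002,  0.001, -0.   , -0.001]), 'joint_efforts': array([ 1.0000e-03, -4.4486e+01, -3.5134e+01, -0.0000e+00,  9.0000e-03,
       -0.0000e+00]), 'eef_pos': array([0.213, 0.534, 0.238]), 'eef_rot': array([-0.   ,  0.189,  0.982, -0.001]), 'wrist_force': array([ 0.223, -0.038, -0.338]), 'torque': array([-0.02 ,  0.032, -0.017]), 'opening': np.float64(0.999)}
top 50.10344818733311 [[-0.017, -0.983, 0.181, 0.361], [-1.0, 0.021, 0.017, 0.078], [-0.02, -0.181, -0.983, 1.113], [0.0, 0.0, 0.0, 1.0]]
ring_disc 0.78 278 243 [0.46  0.194 0.01 ]
ring_disc 0.64 349 212 [0.538 0.008 0.01 ]
ring_disc 0.63 302 283 [0.36  0.132 0.01 ]
ring_disc 0.58 355 259 [ 0.416 -0.005  0.01 ]
fixture 0.6 302 180 [0.625 0.128 0.02 ]
gate 0.48 314 229 [0.495 0.098 0.012]
scene 46.01255193029163 [[0.8, -0.461, 0.384, 0.001], [-0.6, -0.595, 0.535, -0.659], [-0.019, -0.658, -0.753, 1.099], [0.0, 0.0, 0.0, 1.0]]
ring_disc 0.9 308 245 [0.424 0.    0.01 ]
ring_disc 0.79 337 227 [0.529 0.002 0.01 ]
ring_disc 0.74 240 220 [0.317 0.196 0.01 ]
ring_disc 0.68 280 199 [0.458 0.194 0.01 ]
gate_grip 0.49 308 212 [0.483 0.078 0.04 ]
wrist 68.98681543249148 [[0.37, 0.885, 0.283, 0.141], [0.929, -0.353, -0.112, 0.563], [0.001, 0.304, -0.953, 0.373], [0.0, 0.0, 0.0, 1.0]]
ring_disc 0.85 147 303 [0.299 0.226 0.01 ]
```

```bash
python3 - <<'E'
import cv2
im=cv2.imread("pics/top0.png"); cv2.imwrite("pics/top0c.png",cv2.resize(im[120:320,190:450],None,fx=3,fy=3,interpolation=cv2.INTER_CUBIC))
im=cv2.imread("pics/scene0.png"); cv2.imwrite("pics/scene0c.png",cv2.resize(im[120:320,190:450],None,fx=3,fy=3,interpolation=cv2.INTER_CUBIC))
E
```

```text
(no output)
```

View pics/top0c.png

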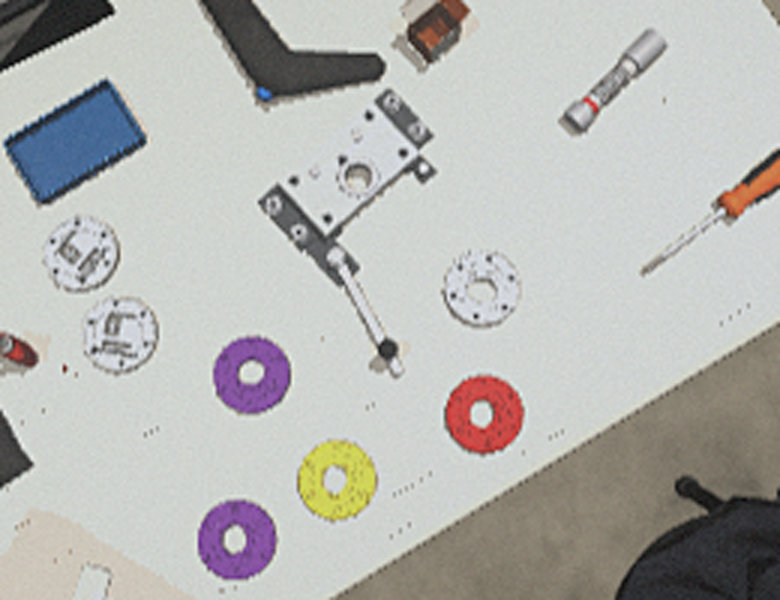

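View pics/scene0c.png

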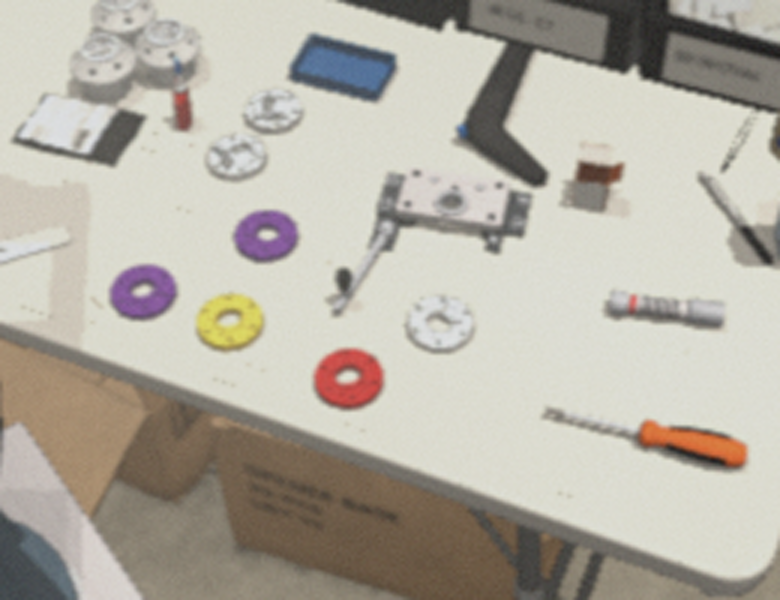

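The white disc at crop (482,288), i.e. top-view (351,216), is the only white one with an open hole and it lies before the mouth. The purple (252,375)/(237,540), red (483,414) and yellow (337,480) rings are look-alikes. The white discs at (82,253)/(120,335) have closed tops. The bush is at (357,178), the pivot at (338,258), the stop pin at (424,170) and the knob at (387,348). Next is a coarse pose, then a look from nearer.

```bash
python3 - <<'E'
from h import *
from scipy.spatial.transform import Rotation as R
c=np.load("top0.npy",allow_pickle=True).item()
g=lambda u,v,z: ray(c,190+u/3,120+v/3,z)
b=g(357,178,.0265);p=g(338,258,.019);s=g(424,170,.013);k=g(387,348,.046);d=g(482,288,.01)
print("bush",b,"piv",p,"stop",s,"knob",k,"disc",d)
A=np.array([[0,0],[-.039,.06],[-.03,-.05]]);B=np.array([b,p,s])[:,:2]
a0,b0=A.mean(0),B.mean(0);U,S,V=np.linalg.svd((A-a0).T@(B-b0));M=(V.T@np.diag([1,np.linalg.det(V.T@U.T)])@U.T)
yaw=np.arctan2(M[1,0],M[0,0]);t=b0-M@a0;print("yaw",np.degrees(yaw),t,"res",B-(A@M.T+t))
f=lambda P:M.T@(np.array(P[:2])-t)
print("disc in fix",f(d),"knob",f(k)); kv=f(k)-[-.039,.06];print("q",np.arctan2(-kv[0],-kv[1]),np.linalg.norm(kv))
o=monitor.get_obs();r=R.from_quat(np.roll(o["eef_rot"],-1)).as_matrix();print(r.round(3))
w=np.load("wrist0.npy",allow_pickle=True).item()["extrinsics"];print("cam in tool",(r.T@(np.array(w)[:3,3]-o["eef_pos"])).round(3),(r.T@np.array(w)[:3,:3]).round(3))
E
```

```text
bush [0.62419067 0.10976738 0.0265    ] piv [0.55521691 0.1275202  0.019     ] stop [0.63337857 0.0510303  0.013     ] knob [0.47342527 0.08640614 0.046     ] disc [0.52776787 0.0032742  0.01      ]
yaw 41.154474463964654 [0.62377326 0.10873227] res [[ 0.00041741  0.00103511]
 [ 0.00029371 -0.00072278]
 [-0.00071112 -0.00031233]]
disc in fix [-0.14168716 -0.01622307] knob [-0.12789536  0.08213253]
q 1.8148080012529904 0.09160913367438965
[[-0.929  0.371  0.   ]
 [ 0.371  0.929  0.   ]
 [-0.     0.    -1.   ]]
cam in tool [ 0.078  0.    -0.134] [[ 0.001 -0.953 -0.304]
 [ 1.     0.001  0.001]
 [-0.001 -0.304  0.953]]
```

Emit:
{"method": "move_arm", "body": {"motion": [[[-7.7,-7.15,0.65],[0,0,-7.9],35],[[-7.7,-7.15,0.65],[0,0,-7.9],35],[[-7.7,-7.15,0.65],[0,0,-7.9],35],[[-7.7,-7.15,0.65],[0,0,-7.9],35],[[-7.7,-7.15,0.65],[0,0,-7.9],35],[[-7.7,-7.15,0.65],[0,0,-7.9],35],[[-7.7,-7.15,0.65],[0,0,-7.9],35],[[-7.7,-7.15,0.65],[0,0,-7.9],35],[[-7.7,-7.15,0.65],[0,0,-7.9],35],[[-7.7,-7.15,0.65],[0,0,-7.9],35]]}}

```text
time_s: 2.0
eef_pos: [0.4612, 0.0112, 0.204]
eef_rot: [0.001, -0.354, 0.935, -0.0]
wrist_force: [0.5, -0.1, -0.5]
opening: 0.349
```

Emit:
{"method": "move_arm", "body": {"motion": [[[0,0,0],[0,0,0],35],[[0,0,0],[0,0,0],35]]}}

```text
time_s: 2.25
eef_pos: [0.4601, 0.0134, 0.2035]
eef_rot: [-0.0, -0.353, 0.936, 0.0]
wrist_force: [0.5, 0.4, -0.8]
opening: 0.35
```

```bash
python3 - <<'E'
from h import *
c=viewer.calibration("wrist"); im=viewer.camera("wrist"); np.save("w1.npy",c,allow_pickle=True); cv2.imwrite("pics/w1.png",im)
o=monitor.get_obs();print(o["eef_pos"],o["eef_rot"],o["time_s"])
for t,z in [("ring_disc",.01),("fixture",.02),("gate_grip",.04),("gate",.012),("gate_pivot",.019)]:
    for r in spotter.search_frame("wrist",t)[:3]:
        u,v=r["centre"][0]*640,r["centre"][1]*400
        print(t,round(r["score"],2),round(u),round(v),ray(c,u,v,z).round(3))
cv2.imwrite("pics/w1c.png",cv2.resize(im,(800,500),interpolation=cv2.INTER_CUBIC))
E
```

```text
[0.45994696 0.01408154 0.20357623] [-1.77184446e-04 -3.53999309e-01  9.35245613e-01  3.17382453e-04] 2.3
ring_disc 0.95 528 200 [0.316 0.213 0.01 ]
ring_disc 0.89 447 176 [0.36  0.119 0.01 ]
ring_disc 0.88 437 269 [0.449 0.202 0.01 ]
fixture 0.76 329 318 [0.589 0.143 0.02 ]
fixture 0.4 357 239 [0.484 0.092 0.02 ]
gate_grip 0.89 358 238 [0.477 0.084 0.04 ]
gate 0.63 353 240 [0.49  0.093 0.012]
gate_pivot 0.7 332 317 [0.587 0.144 0.019]
```

View pics/w1c.png

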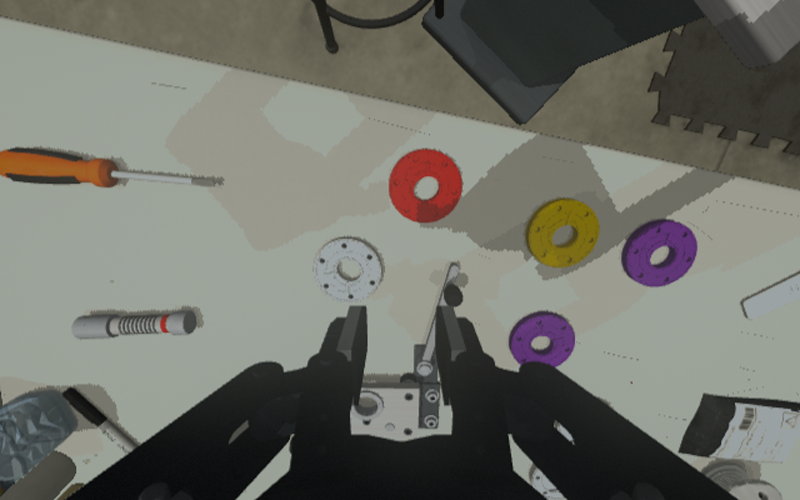

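```bash
python3 - <<'E'
from h import *
c=np.load("w1.npy",allow_pickle=True).item(); im=cv2.imread("pics/w1.png")
sub=im[225:375,255:395]; cv2.imwrite("pics/w1f.png",cv2.resize(sub,None,fx=4,fy=4,interpolation=cv2.INTER_CUBIC))
# disc by white/convex fit
g=cv2.cvtColor(im,cv2.COLOR_BGR2HSV); x0,y0=240,175; s=g[175:255,240:315]
m=((s[...,2]>195)&(s[...,1]<20)).astype(np.uint8)
for r in spotter.outline_of("wrist","ring_disc"):
    u,v=r["centre"][0]*640,r["centre"][1]*400
    if u<330:
        M=r["region"].astype(np.uint8); cn=max(cv2.findContours(M,0,cv2.CHAIN_APPROX_NONE)[0],key=len)
        e=cv2.fitEllipse(cn); print(r["score"],u,v,e,ray(c,*e[0],.01).round(4))
E
```

```text
0.74 274.81600000000003 218.67999999999998 ((277.8481140136719, 215.36639404296875), (53.12478256225586, 54.29005432128906), 85.82156372070312) [0.5261 0.0036 0.01  ]
```

View pics/w1f.png

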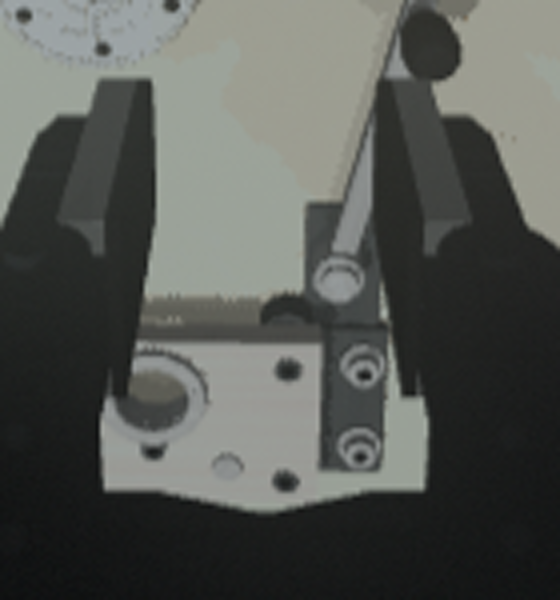

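```bash
cat >> h.py <<'E'
E
python3 - <<'E'
from h import *
c=np.load("w1.npy",allow_pickle=True).item()
g=lambda u,v,z: ray(c,255+u/4,225+v/4,z)
b=g(160,397,.0265);p=g(339,277,.019);e1=g(145,341,.0225);e2=g(322,346,.0225);k=g(430,45,.0335);s1=g(362,365,.0225);s2=g(359,447,.0225)
print(b,p,k,e1,e2); yaw=np.arctan2(*( (e1-e2)[:2]*[1,-1]));print("edge yaw",np.degrees(yaw),"screws",np.degrees(np.arctan2(*(s2-s1)[1::-1])))
v=(p-b)[:2];print("pb",np.linalg.norm(v),np.hypot(.039,.06),"yaw pb",np.degrees(np.arctan2(v[1],v[0])-np.arctan2(.06,-.039)))
E
```

```text
[0.62202671 0.11239951 0.0265    ] [0.55393838 0.12911315 0.019     ] [0.47315639 0.08882235 0.0335    ] [0.61128852 0.09669933 0.0225    ] [0.57502018 0.14073515 0.0225    ]
edge yaw 39.475206035860346 screws 41.16459665166787
pb 0.0701096720500644 0.07156116265125938 yaw pb 43.18443669782931
```

The view shows the white disc with its open hole at wrist pixel (278,215), alone as a white ring. The fixture lies below with its bush at (295,324) and the pivot at (340,294). Both cameras agree within about 2 mm. I'll write a helper that turns fixture-frame targets into move units.

```bash
cat >> h.py <<'E'
from scipy.spatial.transform import Rotation as R
O=np.array([.623,.111]); YAW=np.radians(41.2); M=np.array([[np.cos(YAW),-np.sin(YAW)],[np.sin(YAW),np.cos(YAW)]])
def f2w(p): return M@np.array(p)+O
def w2f(p): return M.T@(np.array(p)[:2]-O)
def rot(xyaw): # tool z down, tool x at yaw (deg, fixture frame)
    a=np.radians(xyaw)+YAW; x=np.array([np.cos(a),np.sin(a),0]); z=np.array([0,0,-1.]); return np.array([x,np.cross(z,x),z]).T
def step(targets):  # (fx,fy,z,xyaw) fixture frame, m/deg
    o=monitor.get_obs(); r=R.from_quat(np.roll(o["eef_rot"],-1)).as_matrix()
    print("now fix",w2f(o["eef_pos"]).round(4),"z",o["eef_pos"][2].round(4),"F",np.round(o["wrist_force"],1),"t",o["time_s"])
    for t in targets:
        P=np.r_[f2w(t[:2]),t[2]]; d=r.T@(P-o["eef_pos"])/.06
        rv=np.degrees(R.from_matrix(r.T@rot(t[3])).as_rotvec())/8
        print(t,"->",d.round(3).tolist(),rv.round(2).tolist())
E
python3 - <<'E'
from h import *
step([(-.192,-.0177,.2,180),(-.192,-.0177,.04,180),(-.192,-.0177,.0115,180)])
E
```

```text
now fix [-0.1862  0.0344] z 0.2038 F [-0.6  0.4  0.6] t 2.6
(-0.192, -0.0177, 0.2, 180) -> [0.102, -0.867, 0.064] [-0.0, 0.0, 0.04]
(-0.192, -0.0177, 0.04, 180) -> [0.102, -0.867, 2.731] [-0.0, 0.0, 0.04]
(-0.192, -0.0177, 0.0115, 180) -> [0.103, -0.866, 3.206] [-0.0, 0.0, 0.04]
```

Emit:
{"method": "move_arm", "body": {"motion": [[[0.1,-0.87,0.06],[0,0,0.04],35],[[0.1,-0.87,0.06],[0,0,0.04],35],[[0.1,-0.87,0.8],[0,0,0.04],35],[[0.1,-0.87,1.6],[0,0,0.04],35],[[0.1,-0.87,2.3],[0,0,0.04],35],[[0.1,-0.87,2.73],[0,0,0.04],35],[[0.1,-0.87,2.73],[0,0,0.04],35],[[0.1,-0.87,2.73],[0,0,0.04],35]]}}

```text
time_s: 3.6
eef_pos: [0.4912, -0.0296, 0.041]
eef_rot: [0.001, -0.351, 0.936, -0.0]
wrist_force: [0.9, 0.1, -0.1]
opening: 0.351
```

```bash
python3 - <<'E'
from h import *
step([(-.192,-.0177,.0115,180)])
c=viewer.calibration("wrist"); im=viewer.camera("wrist"); np.save("w2.npy",c,allow_pickle=True); cv2.imwrite("pics/w2.png",im); cv2.imwrite("pics/w2c.png",cv2.resize(im,(800,500)))
E
```

```text
now fix [-0.1918 -0.0189] z 0.041 F [ 0.9  0.1 -0.1] t 3.6
(-0.192, -0.0177, 0.0115, 180) -> [0.004, 0.021, 0.492] [-0.01, 0.01, -0.01]
```

View pics/w2c.png

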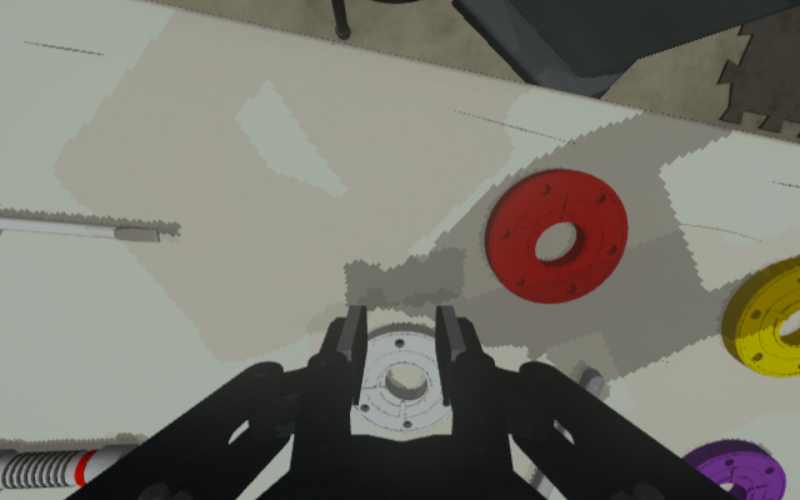

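The disc sits centred ahead of the fingers (hole at crop (405,381), fingers centred about 400) and the red ring is clear. Descending.

Emit:
{"method": "move_arm", "body": {"motion": [[[0,0.0,0.25],[0,0,0],35],[[0,0.0,0.4],[0,0,0],35],[[0,0.0,0.48],[0,0,0],35],[[0,0.0,0.49],[0,0,0],35],[[0,0.0,0.49],[0,0,0],35]]}}

```text
time_s: 4.28
eef_pos: [0.4906, -0.0298, 0.0105]
eef_rot: [0.0, -0.351, 0.936, -0.0]
wrist_force: [0.6, 0.2, -0.1]
opening: 0.352
```

```bash
python3 - <<'E'
from h import *
step([(-.183,-.0177,.0115,180),(-.125,-.001,.0115,180),(-.09,0,.0115,180)])
E
```

```text
now fix [-0.1924 -0.0187] z 0.0105 F [ 0.6  0.2 -0.1] t 4.275
(-0.183, -0.0177, 0.0115, 180) -> [-0.157, 0.018, -0.016] [-0.0, 0.0, -0.01]
(-0.125, -0.001, 0.0115, 180) -> [-1.123, 0.297, -0.016] [-0.0, 0.0, -0.01]
(-0.09, 0, 0.0115, 180) -> [-1.706, 0.315, -0.016] [-0.0, 0.0, -0.01]
```

Emit:
{"method": "move_arm", "body": {"motion": [[[-0.1,0.0,-0.01],[0,0,0],35],[[-0.2,0.02,-0.01],[0,0,0],35],[[-0.3,0.05,-0.01],[0,0,0],35],[[-0.4,0.08,-0.01],[0,0,0],35],[[-0.5,0.11,-0.01],[0,0,0],35],[[-0.6,0.14,-0.01],[0,0,0],35],[[-0.7,0.17,-0.01],[0,0,0],35],[[-0.8,0.2,-0.01],[0,0,0],35],[[-0.9,0.23,-0.01],[0,0,0],35],[[-1.0,0.26,-0.01],[0,0,0],35]]}}

```text
time_s: 5.52
eef_pos: [0.5256, 0.0218, 0.0111]
eef_rot: [-0.0, -0.351, 0.936, -0.0]
wrist_force: [-0.3, -0.8, 1.0]
opening: 0.347
```

Emit:
{"method": "move_arm", "body": {"motion": [[[-0.1,0.04,0],[0,0,0],35],[[-0.2,0.05,0],[0,0,0],35],[[-0.3,0.06,0],[0,0,0],35],[[-0.4,0.06,0],[0,0,0],35],[[-0.4,0.06,0],[0,0,0],35]]}}

```text
time_s: 6.15
eef_pos: [0.5416, 0.0403, 0.0111]
eef_rot: [0.0, -0.351, 0.936, 0.0]
wrist_force: [-0.6, -0.0, -0.3]
opening: 0.354
```

```bash
python3 - <<'E'
from h import *
step([(-.09,0,.0115,180),(-.04,0,.0115,180)])
for n in ["top","wrist","scene"]:
    c=viewer.calibration(n); im=viewer.camera(n); np.save(f"{n}3.npy",c,allow_pickle=True); cv2.imwrite(f"pics/{n}3.png",im)
a=cv2.resize(cv2.imread("pics/scene3.png")[165:235,285:385],None,fx=5.7,fy=5.7,interpolation=cv2.INTER_CUBIC)[:399,:400]
b=cv2.resize(cv2.imread("pics/wrist3.png")[230:370,250:390],(399,399),interpolation=cv2.INTER_CUBIC)
cv2.imwrite("pics/c3.png",np.hstack([a,b]))
E
```

```text
now fix [-0.1078  0.0004] z 0.0111 F [-0.6 -0.  -0.3] t 6.15
(-0.09, 0, 0.0115, 180) -> [-0.297, -0.007, -0.007] [-0.0, 0.0, -0.01]
(-0.04, 0, 0.0115, 180) -> [-1.131, -0.006, -0.007] [-0.0, 0.0, -0.01]
```

View pics/c3.png

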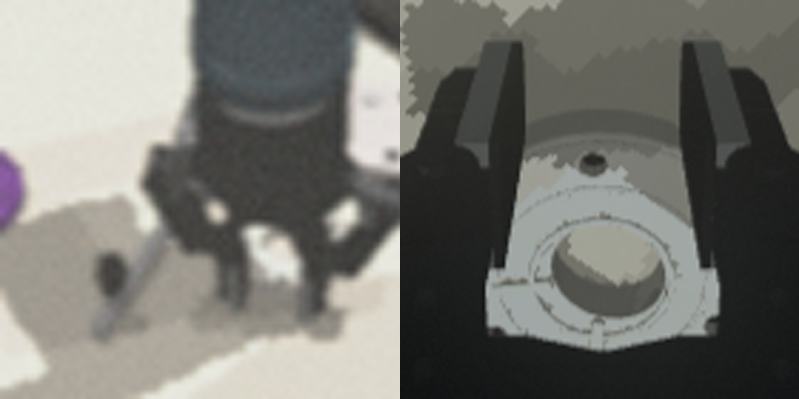

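Emit:
{"method": "move_arm", "body": {"motion": [[[-0.08,0,0],[0,0,0],35],[[-0.16,0,0],[0,0,0],35],[[-0.24,0,0],[0,0,0],35],[[-0.32,0,0],[0,0,0],35],[[-0.4,0,0],[0,0,0],35],[[-0.48,0,0],[0,0,0],35],[[-0.54,0,0],[0,0,0],35],[[-0.54,0,0],[0,0,0],35]]}}

```text
time_s: 7.3
eef_pos: [0.5659, 0.0614, 0.0112]
eef_rot: [0.0, -0.351, 0.936, -0.0]
wrist_force: [-0.7, 0.1, 0.0]
opening: 0.35
```

```bash
python3 - <<'E'
from h import *
step([(-.06,0,.0115,180),(-.04,0,.0115,180)])
for n in ["top","wrist"]:
    c=viewer.calibration(n); im=viewer.camera(n); np.save(f"{n}4.npy",c,allow_pickle=True); cv2.imwrite(f"pics/{n}4.png",im)
a=cv2.resize(cv2.imread("pics/top4.png")[150:220,270:340],(399,399),interpolation=cv2.INTER_CUBIC)
b=cv2.resize(cv2.imread("pics/wrist4.png")[230:370,250:390],(399,399),interpolation=cv2.INTER_CUBIC)
cv2.imwrite("pics/c4.png",np.hstack([a,b]))
E
```

```text
now fix [-0.0756  0.0003] z 0.0112 F [-0.7  0.1  0. ] t 7.3
(-0.06, 0, 0.0115, 180) -> [-0.26, -0.005, -0.006] [-0.0, 0.0, -0.01]
(-0.04, 0, 0.0115, 180) -> [-0.594, -0.005, -0.005] [-0.0, 0.0, -0.01]
```

View pics/c4.png

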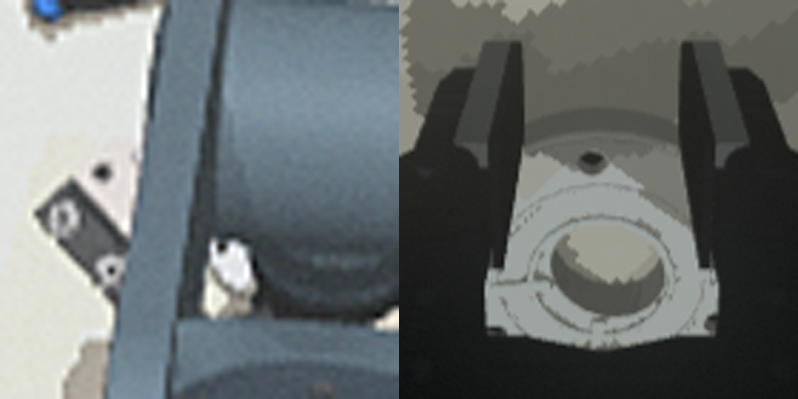

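The disc rides steadily between the finger corners (hole at (608,268) in the right crop, as before). I'll go on in small steps and watch the force.

Emit:
{"method": "move_arm", "body": {"motion": [[[-0.05,0,0],[0,0,0],35],[[-0.1,0,0],[0,0,0],35],[[-0.15,0,0],[0,0,0],35],[[-0.2,0,0],[0,0,0],35],[[-0.25,0,0],[0,0,0],35],[[-0.25,0,0],[0,0,0],35]]}}

```text
time_s: 8.15
eef_pos: [0.5771, 0.0713, 0.0111]
eef_rot: [0.0, -0.351, 0.936, -0.0]
wrist_force: [-0.1, -0.9, -0.0]
opening: 0.352
```

Emit:
{"method": "move_arm", "body": {"motion": [[[-0.05,0,0],[0,0,0],35],[[-0.1,0,0],[0,0,0],35],[[-0.15,0,0],[0,0,0],35],[[-0.2,0,0],[0,0,0],35],[[-0.2,0,0],[0,0,0],35]]}}

```text
time_s: 8.78
eef_pos: [0.5862, 0.0792, 0.0112]
eef_rot: [0.0, -0.351, 0.936, -0.0]
wrist_force: [-0.0, 0.2, 0.1]
opening: 0.35
```

```bash
python3 - <<'E'
from h import *
step([(-.04,0,.0115,180)])
c=viewer.calibration("wrist"); im=viewer.camera("wrist"); np.save("w5.npy",c,allow_pickle=True); cv2.imwrite("pics/w5.png",im)
cv2.imwrite("pics/c5.png",cv2.resize(im[230:370,250:390],(600,600),interpolation=cv2.INTER_CUBIC))
E
```

```text
now fix [-0.0486  0.0003] z 0.0112 F [-0.   0.2  0.1] t 8.775
(-0.04, 0, 0.0115, 180) -> [-0.144, -0.005, -0.006] [-0.0, 0.0, -0.01]
```

View pics/c5.png

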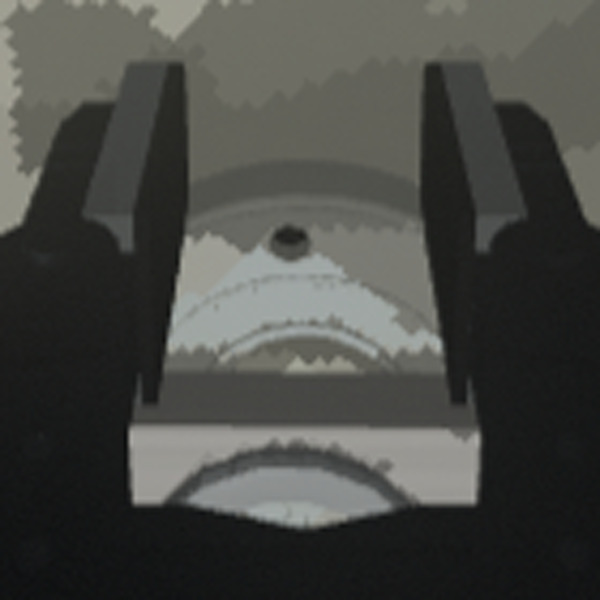

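Emit:
{"method": "move_arm", "body": {"motion": [[[-0.03,-0.01,0],[0,0,0],35],[[-0.06,-0.015,0],[0,0,0],35],[[-0.09,-0.015,0],[0,0,0],35],[[-0.11,-0.015,0],[0,0,0],35],[[-0.11,-0.015,0],[0,0,0],35]]}}

```text
time_s: 9.45
eef_pos: [0.5916, 0.0827, 0.0111]
eef_rot: [0.0, -0.351, 0.936, -0.0]
wrist_force: [-0.3, -1.0, -0.5]
opening: 0.349
```

Emit:
{"method": "move_arm", "body": {"motion": [[[-0.01,0,0],[0,0,0],35],[[-0.02,0,0],[0,0,0],35],[[-0.03,0,0],[0,0,0],35],[[-0.03,0,0],[0,0,0],35]]}}

```text
time_s: 9.95
eef_pos: [0.5928, 0.0838, 0.0111]
eef_rot: [0.0, -0.351, 0.936, -0.0]
wrist_force: [0.1, -0.5, 1.1]
opening: 0.348
```

Emit:
{"method": "move_arm", "body": {"motion": [[[-0.01,0,0],[0,0,0],35],[[-0.02,0,0],[0,0,0],35],[[-0.03,0,0],[0,0,0],35],[[-0.03,0,0],[0,0,0],35]]}}

```text
time_s: 10.45
eef_pos: [0.5942, 0.0851, 0.0111]
eef_rot: [0.0, -0.351, 0.936, -0.0]
wrist_force: [-0.9, -0.2, 0.5]
opening: 0.352
```

Emit:
{"method": "move_arm", "body": {"motion": [[[-0.01,0,0],[0,0,0],35],[[-0.02,0,0],[0,0,0],35],[[-0.02,0,0],[0,0,0],35]]}}

```text
time_s: 10.82
eef_pos: [0.5949, 0.0857, 0.011]
eef_rot: [-0.0, -0.351, 0.936, 0.0]
wrist_force: [-1.4, -1.1, -0.4]
opening: 0.351
```

Emit:
{"method": "move_arm", "body": {"motion": [[[-0.01,0,0],[0,0,0],35],[[-0.02,0,0],[0,0,0],35],[[-0.02,0,0],[0,0,0],35]]}}

```text
time_s: 11.2
eef_pos: [0.5954, 0.086, 0.0109]
eef_rot: [-0.001, -0.351, 0.936, -0.0]
wrist_force: [-3.9, -4.2, 2.2]
opening: 0.349
```

```bash
python3 - <<'E'
from h import *
step([(-.036,0,.0115,180)])
c=viewer.calibration("wrist"); im=viewer.camera("wrist"); np.save("w6.npy",c,allow_pickle=True); cv2.imwrite("pics/w6.png",im)
cv2.imwrite("pics/c6.png",cv2.resize(im[230:370,250:390],(600,600),interpolation=cv2.INTER_CUBIC))
E
```

```text
now fix [-0.0372 -0.0006] z 0.0109 F [-3.9 -4.2  2.2] t 11.2
(-0.036, 0, 0.0115, 180) -> [-0.02, 0.01, -0.009] [0.0, -0.01, -0.01]
```

View pics/c6.png

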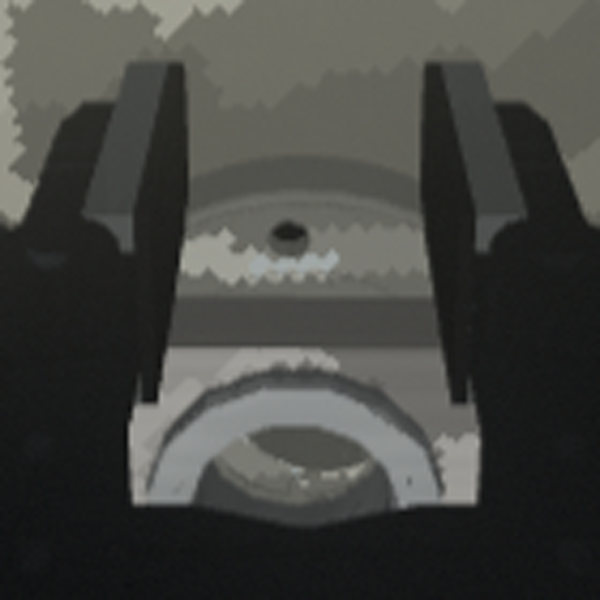

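```bash
python3 - <<'E'
from h import *
c=np.load("w6.npy",allow_pickle=True).item()
g=lambda u,v,z: w2f(ray(c,250+u*140/600,230+v*140/600,z))
print("rim",g(300,193,.01),"rim bottom shadow",g(300,158,.0),"plate top edge",g(300,347,.0225),"plate low edge",g(300,297,.0125))
print("bush outer L,R,apex",g(150,490,.0265),g(440,490,.0265),g(292,385,.0265))
E
```

```text
rim [-0.03144535 -0.00075056] rim bottom shadow [-0.0305308  -0.00077246] plate top edge [-0.01862777 -0.00073865] plate low edge [-0.01822285 -0.00075999]
bush outer L,R,apex [-0.00170155 -0.01843379] [-0.00168983  0.01575591] [-0.01658771 -0.00164679]
```

Contact force is about 5.7 N, purely along -x of the fixture, and 12.8 mm of the disc shows in front of the plate (nominal 13): it is home, and the fixture lies about 1.5 mm further in than I estimated. One small seating nudge, then back off and lift.

Emit:
{"method": "move_arm", "body": {"motion": [[[-0.01,0,0],[0,0,0],35],[[-0.01,0,0],[0,0,0],35]]}}

```text
time_s: 11.5
eef_pos: [0.5955, 0.0862, 0.0109]
eef_rot: [-0.001, -0.351, 0.936, -0.0]
wrist_force: [-5.0, -5.8, 2.1]
opening: 0.351
```

Emit:
{"method": "move_arm", "body": {"motion": [[[0.05,0,0],[0,0,0],35],[[0.15,0,0],[0,0,0],35],[[0.3,0,0],[0,0,0],35],[[0.4,0,-0.3],[0,0,0],35],[[0.4,0,-0.9],[0,0,0],35],[[0.4,0,-1.6],[0,0,0],35],[[0.4,0,-2.2],[0,0,0],35],[[0.4,0,-2.2],[0,0,0],35]]}}

```text
time_s: 12.5
eef_pos: [0.5806, 0.0709, 0.1469]
eef_rot: [0.003, -0.351, 0.936, -0.001]
wrist_force: [0.5, 0.3, 0.9]
opening: 0.347
```

```bash
sed -i 's/^O=.*YAW=np.radians(41.2);/O=np.array([.6246,.1114]); YAW=np.radians(41.2);/' h.py
python3 - <<'E'
from h import *
P=np.array([-.039,.06])
def gt(q,z): # jaw axis (tool y) along the closing tangent t=(cos q,-sin q); x yaw = y yaw+90
    return (*(P+.094*np.array([-np.sin(q),-np.cos(q)])).round(4),z,round(np.degrees(-q)+90,1))
for r in spotter.search_frame("scene","gate_grip")[:0]: pass
c=np.load("w1.npy",allow_pickle=True).item()
k=w2f(ray(c,255+430/4,225+45/4,.0335))-P; print("knob q",np.arctan2(-k[0],-k[1]),np.linalg.norm(k))
ct=np.load("top0.npy",allow_pickle=True).item(); k=w2f(ray(ct,190+387/3,120+348/3,.04))-P; print("knob q top",np.arctan2(-k[0],-k[1]),np.linalg.norm(k))
step([gt(1.8,.15)])
E
```

```text
knob q 1.8190366626121937 0.09266048076502088
knob q top 1.7919107872801825 0.09296851781054159
now fix [-0.0608 -0.0004] z 0.1446 F [-0.8 -0.3  0.4] t 12.55
(np.float64(-0.1305), np.float64(0.0814), 0.15, np.float64(-13.1)) -> [1.163, 1.362, -0.096] [-0.03, -0.02, -20.87]
```

Emit:
{"method": "move_arm", "body": {"motion": [[[0.3,0.3,0],[0,0,1.3],45],[[0.6,0.7,0],[0,0,2.6],45],[[0.9,1.0,0],[0,0,3.9],45],[[1.16,1.36,0],[0,0,5.2],45],[[1.16,1.36,0],[0,0,6.5],45],[[1.16,1.36,0],[0,0,7.8],45],[[1.16,1.36,0],[0,0,9.1],45],[[1.16,1.36,0],[0,0,10.4],45],[[1.16,1.36,0],[0,0,11.7],45],[[1.16,1.36,0],[0,0,12],45]]}}

```text
time_s: 13.8
eef_pos: [0.4709, 0.0869, 0.1414]
eef_rot: [-0.001, 0.462, 0.887, -0.001]
wrist_force: [0.3, 0.0, -0.0]
opening: 0.45
```

Emit:
{"method": "move_arm", "body": {"motion": [[[0,0,0],[0,0,1.3],45],[[0,0,0],[0,0,2.6],45],[[0,0,0],[0,0,3.9],45],[[0,0,0],[0,0,5.2],45],[[0,0,0],[0,0,6.5],45],[[0,0,0],[0,0,7.8],45],[[0,0,0],[0,0,9.1],45],[[0,0,0],[0,0,10.4],45],[[0,0,0],[0,0,11.7],45],[[0,0,0],[0,0,12.1],45]]}}

```text
time_s: 15.05
eef_pos: [0.4709, 0.0869, 0.1414]
eef_rot: [-0.001, 0.97, 0.243, -0.001]
wrist_force: [-0.2, -0.5, -0.0]
opening: 0.453
```

```bash
cat >> h.py <<'E'
P=np.array([-.039,.06])
def gt(q,z,dt=0.): # dt: offset along closing tangent
    t=np.array([np.cos(q),-np.sin(q)])
    return (*(P+.094*np.array([-np.sin(q),-np.cos(q)])+dt*t).round(4).tolist(),z,round(float(np.degrees(-q)+90),1))
E
python3 - <<'E'
from h import *
print(monitor.get_obs()["q"].round(2))
step([gt(1.8,.15),gt(1.8,.038)])
c=viewer.calibration("wrist"); im=viewer.camera("wrist"); np.save("w7.npy",c,allow_pickle=True); cv2.imwrite("pics/w7.png",im)
cv2.imwrite("pics/c7.png",cv2.resize(im,(800,500),interpolation=cv2.INTER_CUBIC))
for r in spotter.search_frame("wrist","gate_grip")[:2]:
    u,v=r["centre"][0]*640,r["centre"][1]*400; k=ray(c,u,v,.036); k2=w2f(k)-P
    print(r["score"],u,v,w2f(k),"q",np.arctan2(-k2[0],-k2[1]),np.linalg.norm(k2))
E
```

```text
[-0.07  0.08  1.93  0.    1.13  1.01]
now fix [-0.1318  0.0828] z 0.1414 F [-0.2 -0.5 -0. ] t 15.05
(-0.1305, 0.0814, 0.15, -13.1) -> [0.026, 0.018, -0.144] [-0.01, 0.02, 0.0]
(-0.1305, 0.0814, 0.038, -13.1) -> [0.031, 0.021, 1.723] [-0.01, 0.02, 0.0]
0.74 321.216 162.4 [-0.09594758  0.07430017] q 1.8168204679299984 0.05871560079196592
```

View pics/c7.png

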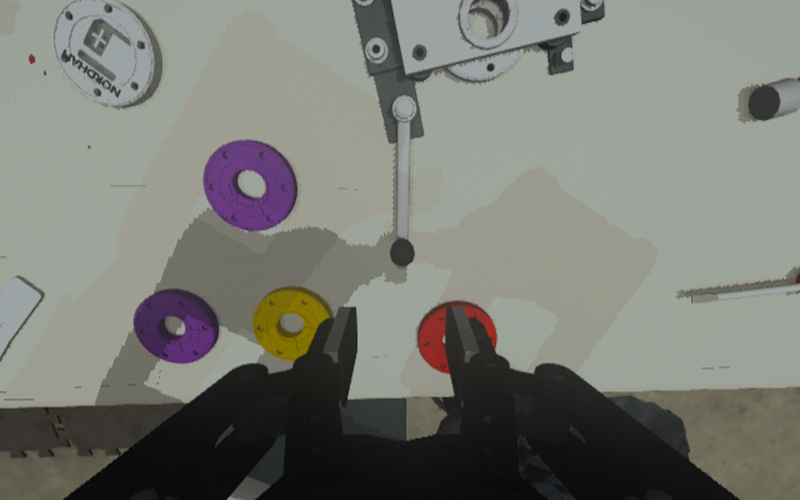

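```bash
python3 - <<'E'
from h import *
c=np.load("w7.npy",allow_pickle=True).item()
g=lambda u,v,z: w2f(ray(c,u*.8,v*.8,z))
k=g(402,252,.0335);p=g(404,107,.019);b=g(487,15,.0265)
print("knob",k,"piv",p,"bush",b,"len",np.linalg.norm(k-p)); d=k-p; print("q",np.arctan2(-d[0],-d[1]))
E
```

```text
knob [-0.12986513  0.0817785 ] piv [-0.03762438  0.05917159] bush [0.00020811 0.00011165] len 0.09497067519692229
q 1.8111445799830335
```

The disc sits home under the bridge (rim at crop (485,65)) and the bore lines up with the bush at (487,15). The knob is at (402,252), exactly between the finger planes. I'll lower the fingers to straddle it.

Emit:
{"method": "move_arm", "body": {"motion": [[[0.03,0.02,0.5],[0,0,0],45],[[0.03,0.02,1.0],[0,0,0],45],[[0.03,0.02,1.4],[0,0,0],45],[[0.03,0.02,1.65],[0,0,0],45],[[0.03,0.02,1.72],[0,0,0],45],[[0.03,0.02,1.72],[0,0,0],45]]}}

```text
time_s: 15.9
eef_pos: [0.4746, 0.0867, 0.0401]
eef_rot: [0.0, 0.97, 0.245, 0.0]
wrist_force: [0.3, -0.7, 0.6]
opening: 0.452
```

```bash
python3 - <<'E'
from h import *
step([gt(q,.038) for q in np.arange(1.8,.79,-.1).round(2)])
E
```

```text
now fix [-0.1291  0.0802] z 0.0401 F [ 0.3 -0.7  0.6] t 15.9
(-0.1305, 0.0814, 0.038, -13.1) -> [-0.026, -0.014, 0.034] [0.0, -0.0, 0.03]
(-0.1322, 0.0721, 0.038, -7.4) -> [-0.019, 0.143, 0.034] [0.0, -0.0, -0.68]
(-0.133, 0.0627, 0.038, -1.7) -> [0.002, 0.299, 0.034] [0.0, -0.0, -1.4]
(-0.1328, 0.0534, 0.038, 4.1) -> [0.04, 0.449, 0.034] [0.0, -0.0, -2.12]
(-0.1316, 0.044, 0.038, 9.8) -> [0.095, 0.598, 0.035] [0.0, -0.0, -2.83]
(-0.1296, 0.0349, 0.038, 15.5) -> [0.161, 0.738, 0.035] [0.0, -0.0, -3.55]
(-0.1266, 0.0259, 0.038, 21.2) -> [0.243, 0.873, 0.035] [0.0, -0.0, -4.26]
(-0.1228, 0.0174, 0.038, 27.0) -> [0.336, 0.997, 0.035] [0.0, -0.0, -4.98]
(-0.1181, 0.0092, 0.038, 32.7) -> [0.443, 1.113, 0.035] [0.0, -0.0, -5.7]
(-0.1126, 0.0016, 0.038, 38.4) -> [0.561, 1.216, 0.035] [0.0, -0.0, -6.41]
(-0.1064, -0.0055, 0.038, 44.2) -> [0.688, 1.308, 0.035] [0.0, -0.0, -7.13]
```

Emit:
{"method": "move_arm", "body": {"motion": [[[-0.02,0.14,0.03],[0,0,-0.7],45],[[0,0.3,0.03],[0,0,-1.4],45],[[0.04,0.45,0.03],[0,0,-2.1],45],[[0.1,0.6,0.03],[0,0,-2.8],45],[[0.16,0.74,0.03],[0,0,-3.55],45],[[0.24,0.87,0.03],[0,0,-4.25],45],[[0.34,1.0,0.03],[0,0,-5.0],45],[[0.44,1.11,0.03],[0,0,-5.7],45],[[0.56,1.22,0.03],[0,0,-6.4],45],[[0.69,1.31,0.03],[0,0,-7.1],45]]}}

```text
time_s: 17.15
eef_pos: [0.5492, 0.0369, 0.0393]
eef_rot: [0.001, 0.735, 0.678, 0.001]
wrist_force: [-0.8, 0.1, 0.1]
opening: 0.451
```

```bash
python3 - <<'E'
from h import *
step([gt(q,.038) for q in np.arange(.7,-.01,-.1).round(2)]+[gt(0.,.038,.006),gt(0.,.038,.01),gt(0.,.038,.014)])
E
```

```text
now fix [-0.1058 -0.0063] z 0.0393 F [-0.8  0.1  0.1] t 17.15
(-0.0996, -0.0119, 0.038, 49.9) -> [0.01, 0.138, 0.022] [0.01, 0.0, -0.72]
(-0.0921, -0.0176, 0.038, 55.6) -> [0.033, 0.294, 0.022] [0.01, 0.0, -1.44]
(-0.0841, -0.0225, 0.038, 61.4) -> [0.072, 0.445, 0.022] [0.01, 0.0, -2.16]
(-0.0756, -0.0266, 0.038, 67.1) -> [0.126, 0.593, 0.023] [0.01, 0.0, -2.87]
(-0.0668, -0.0298, 0.038, 72.8) -> [0.195, 0.733, 0.023] [0.01, 0.0, -3.59]
(-0.0577, -0.0321, 0.038, 78.5) -> [0.277, 0.866, 0.023] [0.01, 0.01, -4.3]
(-0.0484, -0.0335, 0.038, 84.3) -> [0.372, 0.991, 0.023] [0.01, 0.01, -5.02]
(-0.039, -0.034, 0.038, 90.0) -> [0.478, 1.106, 0.023] [0.01, 0.01, -5.74]
(-0.033, -0.034, 0.038, 90.0) -> [0.55, 1.175, 0.024] [0.01, 0.01, -5.74]
(-0.029, -0.034, 0.038, 90.0) -> [0.598, 1.222, 0.024] [0.01, 0.01, -5.74]
(-0.025, -0.034, 0.038, 90.0) -> [0.646, 1.268, 0.024] [0.01, 0.01, -5.74]
```

Emit:
{"method": "move_arm", "body": {"motion": [[[0.01,0.14,0.01],[0,0,-0.7],45],[[0.03,0.29,0.01],[0,0,-1.45],45],[[0.07,0.45,0.01],[0,0,-2.15],45],[[0.13,0.59,0.01],[0,0,-2.85],45],[[0.2,0.73,0.01],[0,0,-3.6],45],[[0.28,0.87,0.01],[0,0,-4.3],45],[[0.37,0.99,0.01],[0,0,-5.0],45],[[0.48,1.11,0.01],[0,0,-5.75],45],[[0.48,1.11,0.01],[0,0,-5.75],45]]}}

```text
time_s: 18.27
eef_pos: [0.618, 0.0604, 0.0386]
eef_rot: [0.001, 0.414, 0.91, 0.0]
wrist_force: [-0.2, 0.1, -0.1]
opening: 0.449
```

Emit:
{"method": "move_arm", "body": {"motion": [[[0,0.04,0],[0,0,0],45],[[0,0.08,0],[0,0,0],45],[[0,0.1,0],[0,0,0],45],[[0,0.1,0],[0,0,0],45]]}}

```text
time_s: 18.77
eef_pos: [0.6215, 0.0642, 0.0375]
eef_rot: [-0.0, 0.414, 0.91, 0.0]
wrist_force: [-1.4, 0.3, -0.4]
opening: 0.45
```

```bash
python3 - <<'E'
from h import *
step([gt(0.,.038,.006),gt(0.,.038,.01),gt(0.,.038,.014)])
E
```

```text
now fix [-0.0335 -0.0335] z 0.0375 F [-1.4  0.3 -0.4] t 18.775
(-0.033, -0.034, 0.038, 90.0) -> [-0.009, 0.008, -0.009] [0.0, -0.0, -0.01]
(-0.029, -0.034, 0.038, 90.0) -> [-0.008, 0.075, -0.009] [0.0, -0.0, -0.01]
(-0.025, -0.034, 0.038, 90.0) -> [-0.008, 0.141, -0.009] [0.0, -0.0, -0.01]
```

Emit:
{"method": "move_arm", "body": {"motion": [[[0,0.02,0],[0,0,0],45],[[0,0.04,0],[0,0,0],45],[[0,0.05,0],[0,0,0],45],[[0,0.05,0],[0,0,0],45]]}}

```text
time_s: 19.27
eef_pos: [0.6238, 0.0662, 0.0375]
eef_rot: [0.0, 0.414, 0.91, 0.0]
wrist_force: [0.5, -0.5, 0.7]
opening: 0.448
```

Emit:
{"method": "move_arm", "body": {"motion": [[[0,0.01,0],[0,0,0],45],[[0,0.02,0],[0,0,0],45],[[0,0.02,0],[0,0,0],45]]}}

```text
time_s: 19.65
eef_pos: [0.6246, 0.0669, 0.0375]
eef_rot: [-0.0, 0.414, 0.91, 0.0]
wrist_force: [-0.4, -0.1, 0.2]
opening: 0.451
```

Emit:
{"method": "move_arm", "body": {"motion": [[[0,0.01,0],[0,0,0],45],[[0,0.02,0],[0,0,0],45],[[0,0.02,0],[0,0,0],45]]}}

```text
time_s: 20.02
eef_pos: [0.6252, 0.0673, 0.0374]
eef_rot: [-0.0, 0.414, 0.91, -0.0]
wrist_force: [-1.7, -2.1, 1.1]
opening: 0.448
```

Emit:
{"method": "move_arm", "body": {"motion": [[[0,0.01,0],[0,0,0],45],[[0,0.02,0],[0,0,0],45],[[0,0.02,0],[0,0,0],45]]}}

```text
time_s: 20.4
eef_pos: [0.6254, 0.0675, 0.0373]
eef_rot: [-0.001, 0.414, 0.91, -0.001]
wrist_force: [-6.8, -5.9, 3.0]
opening: 0.445
```

```bash
python3 - <<'E'
from h import *
step([])
E
```

```text
now fix [-0.0283 -0.0335] z 0.0373 F [-6.8 -5.9  3. ] t 20.4
```

Emit:
{"method": "move_arm", "body": {"motion": [[[0,-0.04,0],[0,0,0],45],[[0,-0.12,0],[0,0,0],45],[[0,-0.12,0],[0,0,0],45],[[0,-0.12,-0.4],[0,0,0],45],[[0,-0.12,-1.0],[0,0,0],45],[[-0.4,-0.2,-1.7],[0,0,0],45],[[-0.9,-0.2,-2.3],[0,0,0],45],[[-1.4,-0.2,-2.6],[0,0,0],45],[[-1.6,-0.2,-2.6],[0,0,0],45],[[-1.6,-0.2,-2.6],[0,0,0],45]]}}

```text
time_s: 21.65
eef_pos: [0.6799, -0.0118, 0.1919]
eef_rot: [-0.001, 0.414, 0.91, -0.0]
wrist_force: [-0.5, 0.7, -0.4]
opening: 0.453
```

```bash
python3 - <<'E'
from h import *
step([])
c=viewer.calibration("wrist"); im=viewer.camera("wrist"); np.save("w8.npy",c,allow_pickle=True); cv2.imwrite("pics/w8.png",im); cv2.imwrite("pics/c8.png",cv2.resize(im,(800,500),interpolation=cv2.INTER_CUBIC))
im=viewer.camera("top"); cv2.imwrite("pics/top8.png",im)
for n in ["ring_disc","tray","driver","carton","plug_gauge"]:
    r=spotter.search_frame("top",n); print(n,[np.round(np.array(x["centre"])*[640,400]).tolist() for x in r[:6]])
E
```

```text
now fix [-0.0395 -0.1291] z 0.1919 F [-0.5  0.7 -0.4] t 21.65
ring_disc [[275.0, 243.0], [271.0, 299.0]]
tray []
driver [[444.0, 181.0]]
carton [[345.0, 121.0]]
plug_gauge []
```

View pics/c8.png

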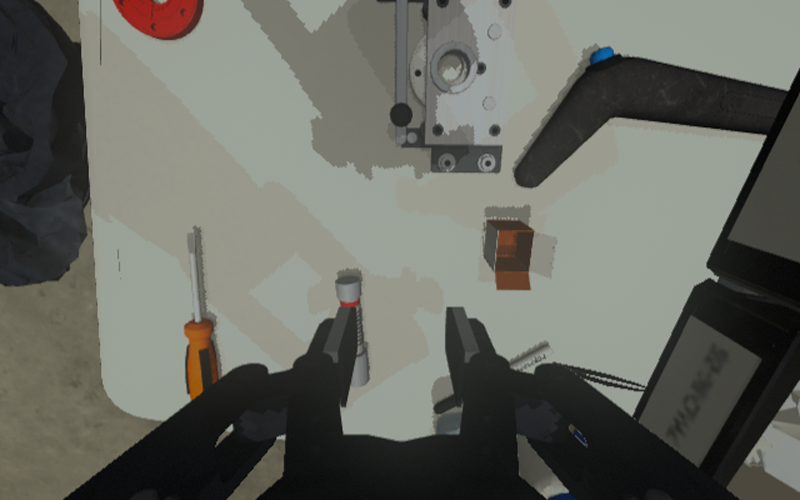

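The gate bar lies across the mouth with its end at the stop pin (410,137). The disc rim shows between bar and plate, and the screwdriver, gauge and carton are in place. I'll make one enlarged crop to measure.

```bash
python3 - <<'E'
import cv2
im=cv2.imread("pics/w8.png"); cv2.imwrite("pics/c9.png",cv2.resize(im[0:125,300:425],(600,600),interpolation=cv2.INTER_CUBIC))
E
```

```text
(no output)
```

View pics/c9.png

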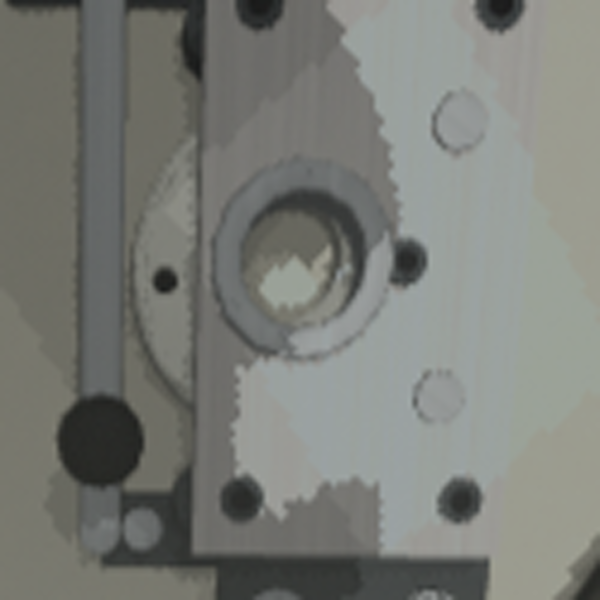

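```bash
python3 - <<'E'
from h import *
c=np.load("w8.npy",allow_pickle=True).item(); s=125/600
g=lambda u,v,z: w2f(ray(c,300+u*s,v*s,z))
print("bar",g(103,40,.012),g(102,390,.012),"bar edge",g(125,270,.012),"rim",g(132,270,.01),"plate edge",g(198,270,.0225),"bush",g(303,258,.0265),"pin",g(142,528,.013),"bar by pin",g(100,528,.012),"hole through bush",g(291,272,.01))
cn=cv2.imread("pics/top0.png").astype(int);d=np.abs(cv2.imread("pics/top8.png").astype(int)-cn).max(2)
for n,(u,v) in dict(tray=(215,167),a=(217,204),b=(230,232),driver=(440,185),carton=(335,130),plug=(396,147),red=(351,258),yel=(302,280),pur=(274,245)).items(): print(n,np.mean(d[v-14:v+14,u-14:u+14]>60).round(3))
E
```

```text
bar [-0.03799262  0.03951457] [-0.03823219 -0.02355339] bar edge [-0.03354085 -0.00096374] rim [-0.03207471 -0.00064375] plate edge [-0.01937801 -0.00267458] bush [ 0.00063204 -0.00124726] pin [-0.02971818 -0.05093409] bar by pin [-0.03867989 -0.05091965] hole through bush [ 0.00046558 -0.00105998]
tray 0.0
a 0.0
b 0.0
driver 0.006
carton 0.608
plug 0.768
red 0.952
yel 0.864
pur 0.045
```

```bash
python3 -c "
from h import *
print(monitor.get_obs()['time_s'], workorder.hand_in())"
```

```text
the job is handed in; nothing more can be done
22.0 None
```

The ring disc is fully home under the bridge plate and the swing gate is shut across the mouth. I handed the job in at 22 s, with the gripper clear of everything.

- **Disc:** I pushed the white open-bore disc flat along the table with two fingertips until it stopped against the pins, at about 6–8 N straight along the fixture's axis. In the last picture its rim shows 12.7 mm in front of the plate (13 mm nominal), and its hole sits concentric with the bush to within about 0.3 mm.
- **Gate:** I swung it shut by pushing the knob with the fingers around it, until it met the stop pin at about 9 N. The bar lies square across the mouth, about 1.5 mm behind the disc's rim (1.7 mm nominal).
- **Other things:** In the top view the tray, both closed discs and the driver were unchanged. The arm hid the carton, plug gauge, red ring and yellow ring there, so that comparison says nothing about them. The last wrist picture shows the carton and plug gauge standing undisturbed, though I did not measure them. The red and yellow rings were in place before the gate was pushed, and the fingers passed about 20 mm above them.
- **Disagreement:** My first estimate of the fixture's position was about 1.5 mm short along the push direction. I corrected it at contact, before closing the gate.

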